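Dock the base specimen tote and stack its twin facing the other way

ROBOT

A 6-joint arm with a two-finger parallel gripper is mounted at the origin on the work surface. World frame = base frame: x ahead of the robot, y to its left, z up, the work surface at z = 0. Lengths are in m, angles in degrees, forces in N, time in s.
With the tool pointing down it reaches from about 0.35 to 0.925 m from the base axis. Payload 6.4 kg.
Tool frame: the origin (TCP) lies midway between the tips of the shut fingers; the grasp point (between the pads) lies r.pinch_z behind it (r.pinch_z is the distance from the TCP to the grasp point, in m); z points along the fingers, y is the line along which they close (so a half turn about z gives the same grasp; the last joint's range is limited). The gripper opens to 85 mm and grips with 20 to 120 N. Pads are 22 mm wide; open, the fingers measure 114 mm over their backs; the gripper's body (76 mm by 85 mm) begins 54 mm behind the grasp point. The pads swing forward as they close: fully open they stand 13 mm farther back than shut.
Start: joints at [-78.959, 14.043, 89.255, -0, 76.702, -9.975], TCP at [0.233, -0.607, 0.231] pointing down, gripper open.
Joint ranges: [-179.41, 179.41], [-58.25, 129.5], [7.25, 145.43], [-54.29, 234.29], [11.92, 165.04], [-157.13, 157.13]. Speed limits (degrees/s): [147.25, 147.25, 180, 180, 180, 180].

INTERFACE

Orientations are given as [roll, pitch, yaw] about the fixed x, y, z axes, in that order (R = Rz(yaw) Ry(pitch) Rx(roll)).
In Python, from rig import r, get_image, get_calibration, spotter gives the robot as it stands.
- The arm moves only by the tool drive_tool, never from a script. Its argument "targets" is a list of rows, each a list of 5 numbers: the opening, from 0 (shut) to 1 (fully open), then the shift along the tool's x, y, z in m, then the turn about the tool's z in rad. A call has 1 to 8 rows; each row shifts and turns the commanded pose from where the row before left it, along the tool's axes as they then stand; what a row does not reach is not made up. A row lasts 1/10 s, in which the tool goes at most 50 mm and 8.59 degrees, less where a joint would pass 70% of its speed; a pose out of reach is approached as far as the arm can. A call is refused whole if a number of a shift passes 0.05 or a number of a turn 0.15, either way. A call with a gripper value outside its range is refused whole. The fingers move at their own pace and stop on an object; "newtons" is the grip in N (left out, the last holds). Time passes only in rows, so rows that do not move let the fingers close. It gives the time, the measured TCP pose, the force, the opening and the grip force at its end, in the units of the state.
- r.get_obs(): the state, without advancing time (a new reading comes with each control period).
- get_image(name): name is "scene" or "top" or "wrist"; returns the picture (480x640x3 uint8, red, green, blue); there is no depth.
- get_calibration(name): a dict with "fx", "fy", "cx", "cy" (pixels), "k1" (the pictures are not rectified: a ray, as slopes to the right and down, at radius r is drawn at 1 + k1 r^2 times it, then the intrinsics apply), "R" (3x3) and "t" (3): a world point X has camera coordinates R X + t. Camera axes: x right, y down, z forward; pixel columns grow to the right and rows downward; lengths in m; the calibration is good to about 2 mm. A picture is of the moment at which its call begins: read the wrist's pose just before it. get_calibration takes no time and is no camera call; for the wrist camera it gives the pose at the moment of the call.
- r.job_done(): hands the job in; it is judged then, once.
Trained networks look in the newest picture that a camera, given by its name, has taken for a name from the list of things; names that differ only in an ending like _2 or _b are one class to them, and where a whole thing is asked for, a point or a joint stands for the part that bears it (a point fixed in the world has none). Each returns a list of dicts, best first, with "score" (0 to 1); they miss things now and then, are a little off and sometimes report something else, mostly with a low value. They report only what shows in the picture. A call takes as long as a camera call.
- spotter.look_for(thing, camera): "point" ([column, row] in pixels, amid what is visible of it).
The state is a dict: "time": time; "joints": joint angles; "qd": joint speeds; "joint_torque": joint torques, N m; "ee_pos": TCP position; "ee_rot": TCP orientation; "force": force on the tool from outside, world axes, zero at the start; "wrist_torque": the same for the moment, N m; "grip_width": finger opening in m; "grasp_force": force on a finger pad.
Only numpy, scipy, OpenCV 4.12 (cv2) and the standard library are available. Lean on these libraries where they do the work, as an engineer would, in place of code of your own. Each camera call takes 0.05 s, during which the arm holds its last target. There are 200 camera calls.

TASK

Push the white tote that stands in the metal lane along it until it is fully home against the end stop and the orange catch has sprung up behind it. Then set the second white tote gently on top of it, turned so that the two stack instead of nesting: its blue end goes over the plain end of the lower one, and its feet sit level on the ledges. Keep the specimens in their totes and leave the other things on the bench alone.

Things in the scene. Friction and masses are not known exactly. Their poses are not given: they have to be found in the camera images.
- lane: Fixed docking lane on the bench: grey floor 12 mm up (18 mm groove in its middle), dark side rails 65 mm apart, tops 28 mm up, dark end stop 66 mm high. Origin on its underside on the centre line, 200 mm before the stop's inner face; x points along the lane to the stop, z up. Floor runs from x = -200 to +215 mm. A tote is home with its centre at x = 129 mm; then it has up to 5 mm of play.
- dock (a point): The point in the lane where the centre (half-way up) of the lower tote lies when it is home against the stop; same axes as the lane.
- pawl (a joint): Orange catch, a 14 mm wide sprung ramp in the middle of the lane's floor, rising from x = 24 mm to a square tip at x = 59 mm that stands about 8 mm over the floor. 0 rad = sprung up, about 0.2 rad = pressed flush under a tote. It gives way under a tote moving towards the stop (under 1 N) and blocks it from coming back.
- base_centre (a point): Centre (half-way up) of the lower tote: loose, white, two specimens in it, standing in the lane before the catch, long side along the lane. x points to its blue end (always towards the end stop), z up. 142 mm long (x), 68 mm wide (y) over the rim, 60 mm high; upright rim band 12 mm high; below it the walls taper to 130 x 56 mm. About 0.3 kg filled; slides easily.
- base_blue_end (a point): Middle of the blue end's rim band of the lower tote, 70 mm from its centre along its x and 24 mm above the centre; same axes as the tote.
- base_tote: The lower tote; origin at the centre of its underside, 30 mm below its centre; same axes.
- top_centre (a point): Centre (half-way up) of the second white tote, same kind and size, loose on the bench at any yaw, two specimens in it, about 0.27 kg. x points to its blue end, z up. Can be lifted from above, fingers across its 68 mm width on the rim band (band centre 24 mm above this point), at mid-length.
- top_blue_end (a point): Middle of the blue end's rim band of the second tote, 70 mm from its centre along its x and 24 mm above the centre; same axes as the tote.
- top_tote: The second tote; origin under its centre, 30 mm below; same axes. Its feet are off-centre: set on the lower tote with the blue ends opposite they stand on ledges inside it, 8 mm below the rim, centre 52 mm above the lower one's, with about 4 mm of play each way; with the blue ends on the same side it drops in and nests, down to the specimens.
- spec_a: Specimen mount in the lower tote: black resin disc 25 mm across, 20 mm high with a steel face; origin under its centre.
- spec_b: The other specimen in the lower tote, green, same size.
- spec_c: Specimen in the second tote, red, same size.
- spec_d: The other specimen in the second tote, black, same size.
- bench_spec: Bystander: green specimen mount, 32 mm across and 22 mm high, on the bench; origin under its centre.
- bottle: Bystander: white bottle with a blue cap, 52 mm across and 110 mm high; origin under its centre.
- beaker: Bystander: clear beaker 68 mm across and 75 mm high; origin under its centre.

How it is judged (in metres and radians):
On the way, in this order (a step that is already met when the one before it is completed fails the run):
1. the lower tote is home in the lane and the catch has sprung up behind it (x of base_centre in the frame of lane between 0.12 and 0.134 m and value of joint pawl below 0.06 rad and angle between base_centre's own z axis and vertical below 0.05 rad), for 0.2 s.
2. the second tote stands stacked on the lower one, blue ends opposite (x of top_centre in the frame of base_centre between -0.009 and 0.009 m and y of top_centre in the frame of base_centre between -0.009 and 0.009 m and z of top_centre in the frame of base_centre between 0.047 and 0.056 m and x of top_blue_end in the frame of base_centre below -0.05 m and angle between top_centre's own z axis and vertical below 0.05 rad), for 0.2 s.
At the end, for the whole second after the job is handed in: Lower tote level in the lane, 9 mm short of to 5 mm past home, catch up behind it (under 0.06 rad); second tote on it, blue end over plain end, level within 0.05 rad, within 9 mm each way, centre 47-56 mm above the lower one's; two specimens still in each; totes at rest (all of step 1 and all of step 2 and horizontal distance between each of spec_a, spec_b and base_centre below 0.066 m and z of spec_a in the frame of base_centre between -0.04 and 0.01 m and z of spec_b in the frame of base_centre between -0.04 and 0.01 m and horizontal distance between each of spec_c, spec_d and top_centre below 0.066 m and z of spec_c in the frame of top_centre between -0.04 and 0.01 m and z of spec_d in the frame of top_centre between -0.04 and 0.01 m and linear speed of each of top_tote, base_tote below 0.02 m/s); the robot touches nothing.
It fails at once if the second tote presses on a specimen of the lower tote (contact force between top_tote and spec_a above 0.5 N or contact force between top_tote and spec_b above 0.5 N).
It fails at once if the second tote is slammed onto the lower one (over 60 N) (contact force between top_tote and base_tote above 60 N).
It fails at once if a bystander is moved by more than 30 mm (distance of any of bench_spec, bottle, beaker from where it was at the start of the episode above 0.03 m).
It also fails if it takes over 64 s, if anything falls off the work surface, if the arm or the gripper's body presses on something with over 40 N, if the wrist force passes 120 N, or if a joint passes its speed limit or range.

## Working session

There is one attempt and no reset: what is moved stays moved. The work goes in short steps, Python scripts to look and compute and a tool call to move; the robot and the scene stay as the last step left them, time stands still between calls to the robot, and variables do not carry over. Pictures are saved under pics/ and viewed, at most 10 in all, crops included, and the job is handed in when it is done.

Besides the shell and the picture viewer there is one more tool, called after "Request:" as name(argument=value, ...) on one line, values as JSON. drive_tool: Moves the arm, as the interface text tells. Its arguments: {"type":"object","properties":{"targets":{"type":"array","items":{"type":"array","items":{"type":"number"}}},"newtons":{"type":"number"}},"required":["targets"]}

```bash
mkdir -p pics; cat > h.py <<'E'
import numpy as np,cv2
from rig import r,get_image,get_calibration,spotter
def snap(cam,fn=None):
    c=get_calibration(cam); im=get_image(cam)
    if fn: cv2.imwrite('pics/'+fn,im[:,:,::-1])
    return c,im
def ray(c,p):
    u=np.array([(p[0]-c['cx'])/c['fx'],(p[1]-c['cy'])/c['fy']]); s=u.copy()
    for _ in range(20): s=u/(1+c['k1']*(s@s))
    R=np.array(c['R']);t=np.array(c['t']).ravel()
    d=R.T@np.array([s[0],s[1],1]); return -R.T@t,d/np.linalg.norm(d)
def atz(c,p,z):
    o,d=ray(c,p); return o+d*(z-o[2])/d[2]
def tri(obs):
    A=np.zeros((3,3));b=np.zeros(3);L=[]
    for c,p in obs:
        o,d=ray(c,p);M=np.eye(3)-np.outer(d,d);A+=M;b+=M@o;L.append((o,M))
    x=np.linalg.solve(A,b); return x,max(np.linalg.norm(M@(x-o)) for o,M in L)
def proj(c,X):
    R=np.array(c['R']);t=np.array(c['t']).ravel();q=R@np.array(X)+t;s=q[:2]/q[2];s=s*(1+c['k1']*(s@s))
    return s*[c['fx'],c['fy']]+[c['cx'],c['cy']]
E
python3 - <<'E'
from h import *
np.set_printoptions(precision=3,suppress=True)
print(r.pinch_z,r.get_obs())
C={}
for cam in ['scene','top']:
    C[cam],_=snap(cam,cam+'0.png'); print(cam,-np.array(C[cam]['R']).T@np.array(C[cam]['t']).ravel())
    for n in ['lane','pawl','base_tote','base_blue_end','top_tote','top_blue_end','spec_a','spec_b','spec_c','bench_spec','bottle','beaker']:
        L=spotter.look_for(n,cam)[:4]
        print(n,[(np.round(d['point']).tolist(),round(d['score'],2),np.round(atz(C[cam],d['point'],.04),3)[:2].tolist()) for d in L])
E
```

```text
0.0187 {'time': 0.0, 'joints': array([-78.96 ,  14.085,  89.327,  -0.001,  76.703,  -9.973]), 'qd': array([-0.151, -0.087,  0.136, -0.048,  0.024,  0.068]), 'joint_torque': array([ -0.   , -42.95 , -32.613,  -0.   ,   0.005,  -0.   ]), 'ee_pos': array([ 0.233, -0.606,  0.23 ]), 'ee_rot': array([-179.887,   -0.019,   21.013]), 'force': array([-0.365,  0.243, -1.026]), 'wrist_torque': array([ 0.007, -0.017, -0.028]), 'grasp_force': 0.0, 'grip_width': 0.08536140528895009}
scene [1.18  0.469 0.606]
lane [([316.0, 264.0], 0.55, [0.598, -0.073])]
pawl [([319.0, 258.0], 0.58, [0.578, -0.084])]
base_tote [([361.0, 265.0], 0.81, [0.534, -0.002]), ([316.0, 266.0], 0.61, [0.605, -0.068])]
base_blue_end [([363.0, 266.0], 0.73, [0.536, 0.005])]
top_tote [([500.0, 332.0], 0.58, [0.523, 0.305])]
top_blue_end [([501.0, 331.0], 0.85, [0.519, 0.306])]
spec_a [([497.0, 324.0], 0.66, [0.506, 0.292])]
spec_b [([497.0, 324.0], 0.66, [0.506, 0.292])]
spec_c [([497.0, 324.0], 0.66, [0.506, 0.292])]
bench_spec [([358.0, 350.0], 0.72, [0.732, 0.149])]
bottle [([198.0, 236.0], 0.92, [0.71, -0.354])]
beaker [([
[... 236 characters left out ...]
185.0, 255.0], 0.66, [0.503, 0.296])]
top_blue_end [([182.0, 255.0], 0.71, [0.503, 0.304]), ([291.0, 237.0], 0.7, [0.557, 0.015])]
spec_a [([287.0, 244.0], 0.44, [0.538, 0.026]), ([183.0, 243.0], 0.4, [0.536, 0.303]), ([192.0, 268.0], 0.38, [0.468, 0.274])]
spec_b [([287.0, 244.0], 0.44, [0.538, 0.026]), ([183.0, 243.0], 0.4, [0.536, 0.303]), ([192.0, 268.0], 0.38, [0.468, 0.274])]
spec_c [([287.0, 244.0], 0.44, [0.538, 0.026]), ([183.0, 243.0], 0.4, [0.536, 0.303]), ([192.0, 268.0], 0.38, [0.468, 0.274])]
bench_spec [([251.0, 183.0], 0.61, [0.704, 0.129])]
bottle [([426.0, 181.0], 0.72, [0.72, -0.346]), ([181.0, 251.0], 0.17, [0.514, 0.308])]
beaker [([481.0, 232.0], 0.72, [0.581, -0.494])]
```

View pics/top0.png

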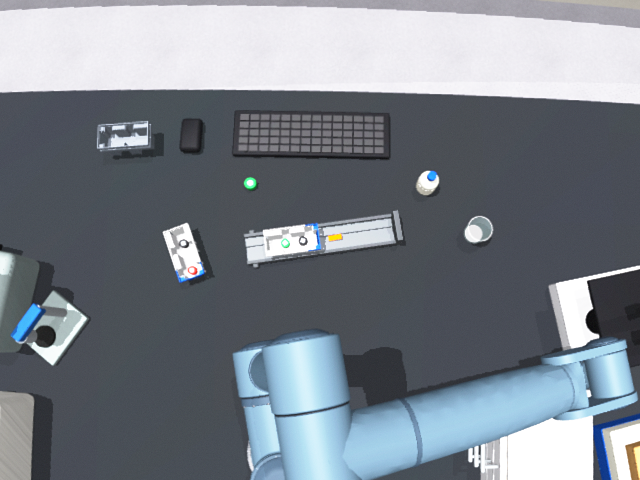

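View pics/scene0.png

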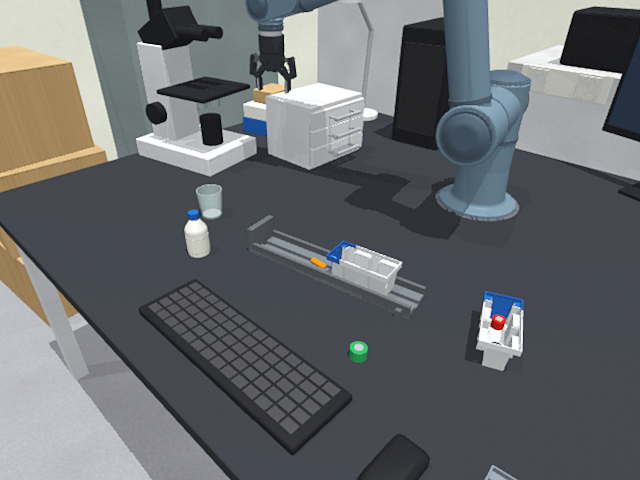

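The top view shows the lane running from about (247,247) to the stop at (397,228). The lower tote is at (291,240) with its blue end towards the stop, at (319,237). The second tote is at (185,252) with its blue end at (192,278). In the scene view, the catch at (319,262) lies ahead of the lower tote.

```bash
python3 - <<'E'
from h import *
np.set_printoptions(precision=3,suppress=True)
c=get_calibration('top')
a,b=atz(c,(247,247),.012),atz(c,(396,228),.012)
for nm,p,q,z in [('railnear',(255,265),(402,244),.028),('railfar',(245,235),(393,215),.028),('base',(264,243.5),(320,236.5),.072),('top',(177,226),(192,278),.06)]:
    a,b=atz(c,p,z),atz(c,q,z);d=b-a;print(nm,a,b,np.linalg.norm(d),np.degrees(np.arctan2(d[1],d[0])))
w=get_calibration('wrist');print('wristcam',-np.array(w['R']).T@np.array(w['t']).ravel(),np.array(w['R'])[2],w['fx'])
E
```

```text
railnear [0.482 0.109 0.028] [ 0.546 -0.282  0.028] 0.39615114215062 -80.63721060359015
railfar [0.562 0.139 0.028] [ 0.625 -0.258  0.028] 0.40223510634756066 -80.976910452191
base [0.533 0.082 0.072] [ 0.554 -0.063  0.072] 0.14633822654017134 -81.58859660163944
top [0.577 0.317 0.06 ] [0.44  0.268 0.06 ] 0.14551737130070497 -160.27928642006432
wristcam [ 0.298 -0.582  0.374] [-0.255 -0.098 -0.962] 341.1069970680134
```

```bash
cat >> h.py <<'E'
def plan(pos,yaw,n,g=1,start=None):
    """rows from the present pose to pos, yaw (deg, tool down) in n equal rows, rounded"""
    o=r.get_obs(); p=np.array(start[0] if start else o['ee_pos']); y=np.radians(start[1] if start else o['ee_rot'][2])
    dy=np.radians(yaw)-y; dy=(dy+np.pi)%(2*np.pi)-np.pi; d=(np.array(pos)-p)/n; t=round(-dy/n,3); rows=[]
    for i in range(n):
        a=y-t*i; ex=np.array([np.cos(a),np.sin(a),0]); ey=np.array([np.sin(a),-np.cos(a),0])
        rows.append([g,round(float(d@ex),3),round(float(d@ey),3),round(float(-d[2]),3),t])
    for i in range(0,n,8): print(rows[i:i+8])
E
python3 -c "
from h import *
plan([.53,.06,.30],99,16,0)"
```

```text
[[0, 0.032, -0.032, -0.004, np.float64(-0.085)], [0, 0.035, -0.029, -0.004, np.float64(-0.085)], [0, 0.037, -0.026, -0.004, np.float64(-0.085)], [0, 0.039, -0.023, -0.004, np.float64(-0.085)], [0, 0.041, -0.02, -0.004, np.float64(-0.085)], [0, 0.043, -0.016, -0.004, np.float64(-0.085)], [0, 0.044, -0.012, -0.004, np.float64(-0.085)], [0, 0.045, -0.009, -0.004, np.float64(-0.085)]]
[[0, 0.045, -0.005, -0.004, np.float64(-0.085)], [0, 0.046, -0.001, -0.004, np.float64(-0.085)], [0, 0.046, 0.003, -0.004, np.float64(-0.085)], [0, 0.045, 0.007, -0.004, np.float64(-0.085)], [0, 0.044, 0.011, -0.004, np.float64(-0.085)], [0, 0.043, 0.014, -0.004, np.float64(-0.085)], [0, 0.042, 0.018, -0.004, np.float64(-0.085)], [0, 0.04, 0.021, -0.004, np.float64(-0.085)]]
```

Request:
drive_tool(targets=[[0,0.032,-0.032,-0.004,-0.085],[0,0.035,-0.029,-0.004,-0.085],[0,0.037,-0.026,-0.004,-0.085],[0,0.039,-0.023,-0.004,-0.085],[0,0.041,-0.02,-0.004,-0.085],[0,0.043,-0.016,-0.004,-0.085],[0,0.044,-0.012,-0.004,-0.085],[0,0.045,-0.009,-0.004,-0.085]])

```text
time: 2.1
ee_pos: [0.3819, -0.2725, 0.2637]
ee_rot: [180.0, 0.0, 60.1]
force: [-0.2, -0.1, 0.5]
grip_width: 0.0001
grasp_force: 0.0
```

Request:
drive_tool(targets=[[0,0.045,-0.005,-0.004,-0.085],[0,0.046,-0.001,-0.004,-0.085],[0,0.046,0.003,-0.004,-0.085],[0,0.045,0.007,-0.004,-0.085],[0,0.044,0.011,-0.004,-0.085],[0,0.043,0.014,-0.004,-0.085],[0,0.042,0.018,-0.004,-0.085],[0,0.04,0.021,-0.004,-0.085]])

```text
time: 2.9
ee_pos: [0.53, 0.0608, 0.2958]
ee_rot: [180.0, 0.0, 99.2]
force: [1.0, -1.1, 0.4]
grip_width: -0.0
grasp_force: 0.0
```

```bash
python3 - <<'E'
from h import *
import json
np.set_printoptions(precision=3,suppress=True)
c,im=snap('wrist','w1.png'); o=r.get_obs(); print(o['ee_pos'],o['ee_rot'],o['qd'],o['joints'])
json.dump({k:np.array(v).tolist() for k,v in c.items()},open('w1.json','w'))
for n in ['lane','pawl','base_tote','base_blue_end','top_tote','top_blue_end']:
    print(n,[(np.round(d['point']).tolist(),round(d['score'],2)) for d in spotter.look_for(n,'wrist')[:3]])
E
```

```text
[0.532 0.066 0.296] [179.791  -0.181  99.577] [-4.797 -2.254  2.466 -2.486  0.625 -0.103] [ -5.194  -4.399 102.059   0.23   82.184 -14.801]
lane [([329.0, 165.0], 0.92)]
pawl []
base_tote [([335.0, 237.0], 0.68)]
base_blue_end [([332.0, 237.0], 0.57), ([300.0, 4.0], 0.51)]
top_tote [([315.0, 11.0], 0.93)]
top_blue_end [([311.0, 7.0], 0.97)]
```

View pics/w1.png

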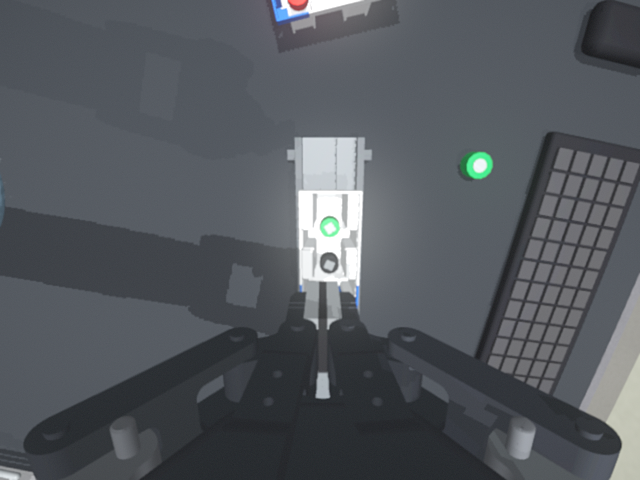

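The wrist view shows the lower tote's plain rim edge at row 191, columns 299–362, centred between the rails at columns 297–364. Its blue end is under the fingers. The second tote is at the top edge of the picture, at (335,10).

```bash
python3 - <<'E'
from h import *
import json
np.set_printoptions(precision=3,suppress=True)
w=json.load(open('w1.json'));t=get_calibration('top')
for p,z in [((299,191),.072),((362,191),.072),((297,138),.028),((364,138),.028),((299,260),.072),((361,260),.072)]: print(p,atz(w,p,z))
print('tri rear rim',tri([(w,(330.5,191)),(t,(264,242))]))
# lane axes fit from the two rails, top camera, by line detection near guess
im=cv2.cvtColor(cv2.imread('pics/w1.png'),cv2.COLOR_BGR2GRAY)
ls=cv2.createLineSegmentDetector().detect(im[130:300,280:380])[0][:,0]
for l in ls:
    l=l+[280,130,280,130]
    if np.hypot(l[2]-l[0],l[3]-l[1])>40:
        a,b=atz(w,l[:2],.028),atz(w,l[2:],.028);d=a-b; print(l.round(0),a[:2],b[:2],np.degrees(np.arctan2(d[1],d[0])))
E
```

```text
(299, 191) [0.503 0.075 0.072]
(362, 191) [0.57  0.086 0.072]
(297, 138) [0.49  0.129 0.028]
(364, 138) [0.567 0.142 0.028]
(299, 260) [ 0.514 -0.002  0.072]
(361, 260) [0.584 0.009 0.072]
tri rear rim (array([0.536, 0.081, 0.078]), np.float64(1.9775347890349496e-05))
[359. 298. 364. 161.] [ 0.598 -0.059] [0.571 0.116] -81.11039430001917
[295. 156. 299. 289.] [0.49  0.109] [ 0.519 -0.059] 99.6304006538505
[363. 137. 294. 137.] [0.565 0.143] [0.487 0.13 ] 9.143737225003093
[359. 190. 299. 190.] [0.573 0.081] [0.501 0.07 ] 8.894022871353426
[353. 188. 354. 139.] [0.565 0.082] [0.556 0.138] -81.0672881803563
[302. 139. 303. 187.] [0.496 0.129] [0.505 0.074] 99.13768964154019
[358. 139. 357. 187.] [0.56  0.139] [0.568 0.085] 98.99227419822373
```

Request:
drive_tool(targets=[[0,0.03,0.005,0.02,0],[0,0.03,0.004,0.03,0],[0,0,0,0.04,0],[0,0,0,0.04,0],[0,0,0,0.04,0],[0,0,0,0.03,0],[0,0,0,0,0]])

```text
time: 3.95
ee_pos: [0.5252, 0.1181, 0.0907]
ee_rot: [-179.4, -0.1, 98.8]
force: [-0.7, 0.1, 0.1]
grip_width: -0.0001
grasp_force: 0.0
```

Request:
drive_tool(targets=[[0,0.004,0.005,0.03,0],[0,0,0,0.015,0],[0,0,0,0,0],[0,-0.01,0,0,0],[0,-0.01,0,0,0],[0,-0.01,0,0,0],[0,-0.01,0,0,0]])

```text
time: 4.65
ee_pos: [0.5405, 0.0841, 0.0516]
ee_rot: [179.9, -0.1, 98.9]
force: [0.4, 4.9, 3.4]
grip_width: -0.0
grasp_force: 2.2
```

Request:
drive_tool(targets=[[0,-0.015,0,0,0],[0,-0.015,0,0,0],[0,-0.015,0,0,0],[0,-0.015,0,0,0],[0,-0.015,0,0,0],[0,-0.015,0,0,0],[0,-0.015,0,0,0],[0,-0.01,0,0,0]])

```text
time: 5.45
ee_pos: [0.5575, -0.0304, 0.0502]
ee_rot: [-180.0, 0.0, 98.9]
force: [-0.2, 4.1, 3.6]
grip_width: -0.0001
grasp_force: 2.3
```

Request:
drive_tool(targets=[[0,-0.012,0,0,0],[0,-0.012,0,0,0],[0,-0.012,0,0,0],[0,-0.012,0,0,0],[0,-0.01,0,0,0],[0,-0.006,0,0,0],[0,-0.003,0,0,0]])

```text
time: 6.15
ee_pos: [0.5678, -0.0958, 0.0501]
ee_rot: [-180.0, -0.0, 98.9]
force: [-1.7, 2.9, 2.3]
grip_width: -0.0
grasp_force: 1.8
```

Request:
drive_tool(targets=[[0,-0.003,0,0,0],[0,-0.003,0,0,0]])

```text
time: 6.35
ee_pos: [0.5686, -0.101, 0.0501]
ee_rot: [-180.0, -0.0, 99.0]
force: [-0.5, 2.9, 0.8]
grip_width: 0.0002
grasp_force: 1.4
```

Request:
drive_tool(targets=[[0,-0.003,0,0,0],[0,-0.002,0,0,0]])

```text
time: 6.55
ee_pos: [0.5695, -0.1061, 0.0501]
ee_rot: [-180.0, 0.0, 99.0]
force: [-0.1, 1.9, 0.4]
grip_width: -0.0001
grasp_force: 1.3
```

Request:
drive_tool(targets=[[0,-0.002,0,0,0],[0,-0.001,0,0,0]])

```text
time: 6.75
ee_pos: [0.5694, -0.1065, 0.0501]
ee_rot: [-179.9, -0.3, 98.9]
force: [-1.9, 13.8, 6.0]
grip_width: -0.0004
grasp_force: 7.6
```

Request:
drive_tool(targets=[[0,0.01,0,0,0],[0,0.02,0,0,0],[0,0,0,-0.05,0],[0,0,0,-0.05,0],[0,-0.02,0,-0.05,0],[0,-0.04,0,-0.05,0],[0,-0.04,0,-0.04,0],[0,-0.04,0,0,0]])

```text
time: 7.55
ee_pos: [0.5875, -0.2055, 0.2788]
ee_rot: [179.4, 0.5, 99.0]
force: [0.9, 0.5, 0.3]
grip_width: 0.0
grasp_force: 0.0
```

Request:
drive_tool(targets=[[1,-0.04,0,0,0],[1,-0.02,0,0,0],[1,0,0,0,0],[1,0,0,0,0]])

```text
time: 7.95
ee_pos: [0.5939, -0.2617, 0.2705]
ee_rot: [-180.0, -0.1, 98.9]
force: [-0.1, 0.4, 0.1]
grip_width: 0.058
grasp_force: 0.0
```

```bash
python3 - <<'E'
from h import *
import json
np.set_printoptions(precision=3,suppress=True)
c,im=snap('wrist','w2.png'); o=r.get_obs(); print(o['ee_pos'],o['ee_rot'],o['qd'])
json.dump({k:np.array(v).tolist() for k,v in c.items()},open('w2.json','w'))
for n in ['pawl','base_tote','base_blue_end']:
    print(n,[(np.round(d['point']).tolist(),round(d['score'],2)) for d in spotter.look_for(n,'wrist')[:3]])
E
```

```text
[ 0.594 -0.261  0.271] [-179.964   -0.042   98.986] [ 0.684 -0.596  0.281  0.018  0.001 -0.107]
pawl [([319.0, 44.0], 0.49)]
base_tote [([314.0, 130.0], 0.77), ([317.0, 161.0], 0.31), ([318.0, 115.0], 0.21)]
base_blue_end [([313.0, 129.0], 0.74)]
```

View pics/w2.png

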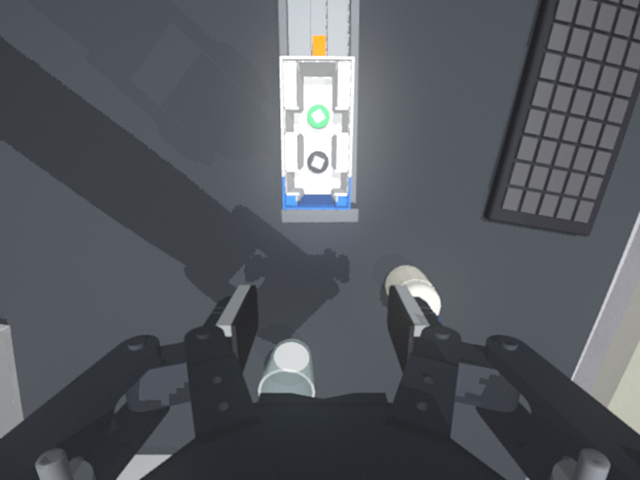

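The wrist view shows the lower tote against the stop, with its rim from row 58 (plain end) to row 208 (blue end). The orange catch shows behind it at (319,45).

```bash
python3 - <<'E'
from h import *
import json
np.set_printoptions(precision=3,suppress=True)
w=json.load(open('w2.json'));t=get_calibration('top')
q=[atz(w,p,.072) for p in [(281,58),(354,58),(351,209),(284,209)]]
for x in q: print(x)
m1,m2=(q[0]+q[1])/2,(q[2]+q[3])/2; d=m2-m1
print('len',np.linalg.norm(d),'wid',np.linalg.norm(q[0]-q[1]),np.linalg.norm(q[2]-q[3]),'yaw',np.degrees(np.arctan2(d[1],d[0])),'centre',(m1+m2)/2)
# height: second view, top camera
im=get_image('top'); sp=[x for x in spotter.look_for('base_tote','top')]; print(sp[:2])
cv2.imwrite('pics/top1.png',im[:,:,::-1])
plan([.583,.32,.28],200,15,1)
E
```

```text
[ 0.534 -0.125  0.072]
[ 0.6   -0.114  0.072]
[ 0.622 -0.253  0.072]
[ 0.555 -0.264  0.072]
len 0.14046335948365635 wid 0.06679241201100343 0.06804085816234458 yaw -81.30648301006126 centre [ 0.578 -0.189  0.072]
[{'point': [348.9, 225.0], 'score': 0.78}]
[[1, 0.038, 0.005, -0.001, np.float64(-0.118)], [1, 0.037, 0.01, -0.001, np.float64(-0.118)], [1, 0.036, 0.014, -0.001, np.float64(-0.118)], [1, 0.034, 0.018, -0.001, np.float64(-0.118)], [1, 0.032, 0.022, -0.001, np.float64(-0.118)], [1, 0.029, 0.026, -0.001, np.float64(-0.118)], [1, 0.026, 0.029, -0.001, np.float64(-0.118)], [1, 0.022, 0.032, -0.001, np.float64(-0.118)]]
[[1, 0.018, 0.034, -0.001, np.float64(-0.118)], [1, 0.014, 0.036, -0.001, np.float64(-0.118)], [1, 0.01, 0.038, -0.001, np.float64(-0.118)], [1, 0.005, 0.038, -0.001, np.float64(-0.118)], [1, 0.001, 0.039, -0.001, np.float64(-0.118)], [1, -0.004, 0.039, -0.001, np.float64(-0.118)], [1, -0.008, 0.038, -0.001, np.float64(-0.118)]]
```

Request:
drive_tool(targets=[[1,0.038,0.005,-0.001,-0.118],[1,0.037,0.01,-0.001,-0.118],[1,0.036,0.014,-0.001,-0.118],[1,0.034,0.018,-0.001,-0.118],[1,0.032,0.022,-0.001,-0.118],[1,0.029,0.026,-0.001,-0.118],[1,0.026,0.029,-0.001,-0.118],[1,0.022,0.032,-0.001,-0.118]])

```text
time: 9.05
ee_pos: [0.5876, 0.0491, 0.2795]
ee_rot: [180.0, 0.0, 153.3]
force: [0.2, 0.5, 0.2]
grip_width: 0.0854
grasp_force: 0.0
```

Request:
drive_tool(targets=[[1,0.018,0.034,-0.001,-0.118],[1,0.014,0.036,-0.001,-0.118],[1,0.01,0.038,-0.001,-0.118],[1,0.005,0.038,-0.001,-0.118],[1,0.001,0.039,-0.001,-0.118],[1,-0.004,0.039,-0.001,-0.118],[1,-0.008,0.038,-0.001,-0.118],[1,0,0,0,0]])

```text
time: 9.85
ee_pos: [0.5811, 0.3232, 0.2862]
ee_rot: [179.9, 0.0, -159.2]
force: [0.5, -0.4, 0.2]
grip_width: 0.0854
grasp_force: 0.0
```

Request:
drive_tool(targets=[[1,0,0,0,0],[1,0,0,0,0]])

```text
time: 10.05
ee_pos: [0.5823, 0.3182, 0.2861]
ee_rot: [-180.0, -0.0, -159.7]
force: [-0.4, 0.1, -0.2]
grip_width: 0.0855
grasp_force: 0.0
```

```bash
python3 - <<'E'
from h import *
import json
np.set_printoptions(precision=3,suppress=True)
c,im=snap('wrist','w3.png'); o=r.get_obs(); print(o['ee_pos'],o['ee_rot'],o['qd'])
json.dump({k:np.array(v).tolist() for k,v in c.items()},open('w3.json','w'))
for n in ['top_tote','top_blue_end']:
    print(n,[(np.round(d['point']).tolist(),round(d['score'],2)) for d in spotter.look_for(n,'wrist')[:3]])
E
```

```text
[0.582 0.318 0.286] [-179.987   -0.009 -159.732] [-0.462 -0.18   0.017  0.119  0.008  0.016]
top_tote [([328.0, 129.0], 0.72)]
top_blue_end [([325.0, 130.0], 0.78)]
```

View pics/w3.png

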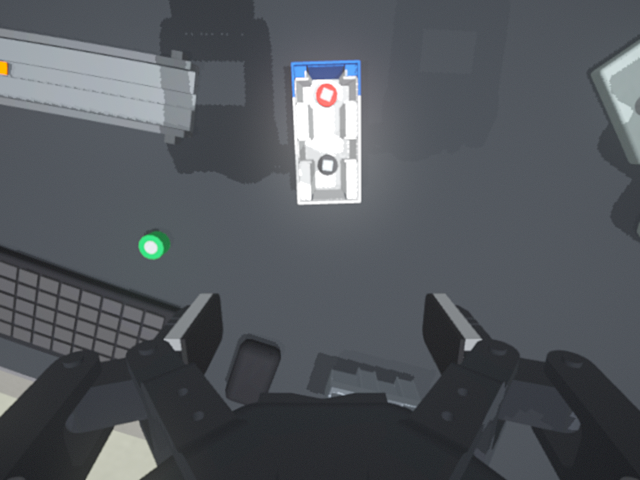

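The second tote's rim corners in the wrist view are (292,62) and (360,61) at the blue end, and (297,204) and (361,204) at the plain end. The area around it is clear.

```bash
python3 - <<'E'
from h import *
import json
np.set_printoptions(precision=3,suppress=True)
w=json.load(open('w3.json'));t=get_calibration('top')
q=[atz(w,p,.06) for p in [(291.5,61.5),(361,61),(361.5,204.5),(297,204.5)]]
m1,m2=(q[0]+q[1])/2,(q[2]+q[3])/2; d=m1-m2; cen=(m1+m2)/2
print('len',np.linalg.norm(d),'wid',np.linalg.norm(q[0]-q[1]),np.linalg.norm(q[2]-q[3]),'yaw',np.degrees(np.arctan2(d[1],d[0])),'centre',cen)
# height check: triangulate specimen-independent rim ends with the top camera
for p,g in [((326,61.3),(192,280)),((329,204.5),(177,227))]:
    print(tri([(w,p),(t,g)]), 'top px of rim',proj(t,atz(w,p,.06)))
R=cen.copy();R[2]=.16
plan(R,np.degrees(np.arctan2(d[1],d[0])),4)
E
```

```text
len 0.14385367866858995 wid 0.06884429149262349 0.07053863932988608 yaw -158.27238702500463 centre [0.51  0.297 0.06 ]
(array([0.438, 0.271, 0.042]), np.float64(0.0020118671425286036)) top px of rim [191.129 276.787]
(array([0.582, 0.326, 0.025]), np.float64(0.0005871226710415198)) top px of rim [174.563 226.076]
[[1, 0.019, 0.001, 0.032, np.float64(-0.006)], [1, 0.019, 0.002, 0.032, np.float64(-0.006)], [1, 0.019, 0.002, 0.032, np.float64(-0.006)], [1, 0.019, 0.002, 0.032, np.float64(-0.006)]]
```

Request:
drive_tool(targets=[[1,0.019,0.001,0.03,-0.006],[1,0.019,0.002,0.03,-0.006],[1,0.019,0.002,0.03,-0.006],[1,0.019,0.002,0.03,-0.006],[1,0,0,0.03,0],[1,0,0,0,0],[1,0,0,0,0],[1,0,0,0,0]])

```text
time: 11.0
ee_pos: [0.5108, 0.2985, 0.1386]
ee_rot: [-180.0, 0.2, -158.3]
force: [0.6, 0.6, 0.6]
grip_width: 0.0856
grasp_force: 0.0
```

```bash
python3 -c "
from h import *
o=r.get_obs();print(o['ee_pos'],o['ee_rot'],o['force'])
plan([.510,.297,.028],-158.3,4)"
```

```text
[0.51077047 0.29845478 0.13857293] [-179.99184955    0.23263717 -158.31549852] [0.61547309 0.63093742 0.61947983]
[[1, 0.0, -0.0, 0.028, np.float64(-0.0)], [1, 0.0, -0.0, 0.028, np.float64(-0.0)], [1, 0.0, -0.0, 0.028, np.float64(-0.0)], [1, 0.0, -0.0, 0.028, np.float64(-0.0)]]
```

Request:
drive_tool(targets=[[1,0,0.001,0.035,0],[1,0,0,0.035,0],[1,0,0,0.025,0],[1,0,0,0.015,0],[1,0,0,0,0],[1,0,0,0,0]])

```text
time: 11.6
ee_pos: [0.51, 0.2996, 0.0278]
ee_rot: [-180.0, 0.2, -158.3]
force: [-0.6, 0.4, 0.3]
grip_width: 0.0855
grasp_force: 0.0
```

Request:
drive_tool(targets=[[0.5,0,0,0,0],[0.5,0,0,0,0],[0.5,0,0,0,0],[0.5,0,0,0,0],[0.5,0,0,0,0],[0.5,0,0,0,0]], newtons=35)

```text
time: 12.2
ee_pos: [0.5105, 0.2995, 0.0286]
ee_rot: [-180.0, 0.2, -158.3]
force: [-0.3, -1.6, 6.2]
grip_width: 0.0673
grasp_force: 40.6
```

Request:
drive_tool(targets=[[0.5,0,0,-0.01,0],[0.5,0,0,-0.02,0],[0.5,0,0,-0.04,0],[0.5,0,0,-0.04,0],[0.5,0,0,-0.04,0],[0.5,0,0,-0.02,0],[0.5,0,0,0,0],[0.5,0,0,0,0]])

```text
time: 13.0
ee_pos: [0.5078, 0.299, 0.1953]
ee_rot: [180.0, -0.1, -158.3]
force: [-1.0, 0.1, -3.5]
grip_width: 0.0672
grasp_force: 41.3
```

```bash
python3 -c "
from h import *
o=r.get_obs();print(o['ee_pos'],o['ee_rot'],o['force'],o['grip_width'],o['wrist_torque'])
plan([.579,-.189,.2],98.9,20,0.5)"
```

```text
[0.50775018 0.29899307 0.19533007] [ 1.79985349e+02 -7.07459676e-02 -1.58269844e+02] [-0.9789592   0.09459472 -3.49206065] 0.06722823951557529 [ 0.02858309  0.05822574 -0.02208069]
[[0.5, 0.006, -0.024, -0.0, np.float64(0.09)], [0.5, 0.004, -0.024, -0.0, np.float64(0.09)], [0.5, 0.001, -0.025, -0.0, np.float64(0.09)], [0.5, -0.001, -0.025, -0.0, np.float64(0.09)], [0.5, -0.003, -0.024, -0.0, np.float64(0.09)], [0.5, -0.005, -0.024, -0.0, np.float64(0.09)], [0.5, -0.007, -0.024, -0.0, np.float64(0.09)], [0.5, -0.01, -0.023, -0.0, np.float64(0.09)]]
[[0.5, -0.012, -0.022, -0.0, np.float64(0.09)], [0.5, -0.013, -0.021, -0.0, np.float64(0.09)], [0.5, -0.015, -0.019, -0.0, np.float64(0.09)], [0.5, -0.017, -0.018, -0.0, np.float64(0.09)], [0.5, -0.018, -0.016, -0.0, np.float64(0.09)], [0.5, -0.02, -0.015, -0.0, np.float64(0.09)], [0.5, -0.021, -0.013, -0.0, np.float64(0.09)], [0.5, -0.022, -0.011, -0.0, np.float64(0.09)]]
[[0.5, -0.023, -0.009, -0.0, np.float64(0.09)], [0.5, -0.024, -0.007, -0.0, np.float64(0.09)], [0.5, -0.024, -0.005, -0.0, np.float64(0.09)], [0.5, -0.025, -0.002, -0.0, np.float64(0.09)]]
```

Request:
drive_tool(targets=[[0.5,0.006,-0.024,0,0.09],[0.5,0.004,-0.024,0,0.09],[0.5,0.001,-0.025,0,0.09],[0.5,-0.001,-0.025,0,0.09],[0.5,-0.003,-0.024,0,0.09],[0.5,-0.005,-0.024,0,0.09],[0.5,-0.007,-0.024,0,0.09],[0.5,-0.01,-0.023,0,0.09]])

```text
time: 13.8
ee_pos: [0.5345, 0.1023, 0.193]
ee_rot: [-179.9, -0.3, 160.3]
force: [1.1, -0.5, -3.1]
grip_width: 0.0674
grasp_force: 41.3
```

Request:
drive_tool(targets=[[0.5,-0.012,-0.022,0,0.09],[0.5,-0.013,-0.021,0,0.09],[0.5,-0.015,-0.019,0,0.09],[0.5,-0.017,-0.018,0,0.09],[0.5,-0.018,-0.016,0,0.09],[0.5,-0.02,-0.015,0,0.09],[0.5,-0.021,-0.013,0,0.09],[0.5,-0.022,-0.011,0,0.09]])

```text
time: 14.6
ee_pos: [0.5624, -0.0923, 0.1929]
ee_rot: [-179.8, -0.3, 119.0]
force: [0.2, -0.3, -3.9]
grip_width: 0.0676
grasp_force: 41.3
```

Request:
drive_tool(targets=[[0.5,-0.023,-0.009,0,0.09],[0.5,-0.024,-0.007,0,0.09],[0.5,-0.024,-0.005,0,0.09],[0.5,-0.025,-0.002,0,0.09],[0.5,0,0,0,0],[0.5,0,0,0,0],[0.5,0,0,0,0],[0.5,0,0,0,0]])

```text
time: 15.4
ee_pos: [0.5774, -0.1891, 0.1953]
ee_rot: [-179.9, -0.1, 98.7]
force: [0.9, -0.4, -3.3]
grip_width: 0.0675
grasp_force: 41.3
```

```bash
python3 - <<'E'
from h import *
import json
np.set_printoptions(precision=3,suppress=True)
o=r.get_obs();print(o['ee_pos'],o['ee_rot'],o['force'],o['grip_width'])
c,im=snap('wrist','w4.png')
json.dump({k:np.array(v).tolist() for k,v in c.items()},open('w4.json','w'))
plan([.579,-.189,.125],98.9,4,0.5)
E
```

```text
[ 0.577 -0.189  0.195] [-179.932   -0.064   98.676] [ 0.896 -0.369 -3.259] 0.06748002716595056
[[0.5, 0.0, 0.0, 0.018, np.float64(-0.001)], [0.5, 0.0, 0.0, 0.018, np.float64(-0.001)], [0.5, 0.0, 0.0, 0.018, np.float64(-0.001)], [0.5, 0.0, 0.0, 0.018, np.float64(-0.001)]]
```

View pics/w4.png

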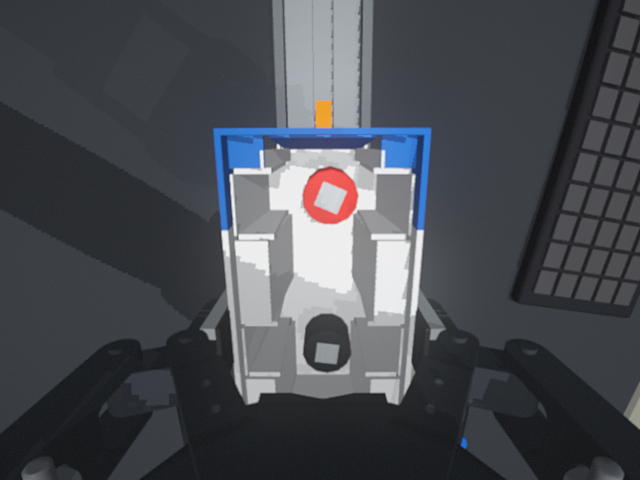

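The held tote's blue rim edge is at row 128, columns 214–431, square to the lane. Both specimens are inside and the catch shows beyond it at (323,113).

```bash
python3 - <<'E'
from h import *
import json
np.set_printoptions(precision=3,suppress=True)
w=json.load(open('w4.json')); z=.2267
a,b=atz(w,(214,129),z),atz(w,(431,128),z); m=(a+b)/2; d=b-a
print('w',np.linalg.norm(d),'yaw',np.degrees(np.arctan2(d[1],d[0]))+90,'blue end',m,'centre',m-.071*np.array([np.cos(np.radians(98.8)),np.sin(np.radians(98.8)),0]))
# pawl tip side & lane rails here for a check of the lane axis
for p,zz in [((315,128),.02),((331,128),.02),((275,60),.028),((370,60),.028)]: print(p,atz(w,p,zz))
E
```

```text
w 0.06807506995765432 yaw 98.88603544048458 blue end [ 0.567 -0.116  0.227] centre [ 0.578 -0.187  0.227]
(315, 128) [ 0.559 -0.109  0.02 ]
(331, 128) [ 0.573 -0.107  0.02 ]
(275, 60) [ 0.518 -0.06   0.028]
(370, 60) [ 0.596 -0.049  0.028]
```

Request:
drive_tool(targets=[[0.5,-0.002,0,0.02,0],[0.5,0,0,0.025,0],[0.5,0,0,0.02,0],[0.5,0,0,0.012,0],[0.5,0,0,0.008,0],[0.5,0,0,0,0],[0.5,0,0,0,0]])

```text
time: 16.15
ee_pos: [0.5788, -0.1925, 0.1121]
ee_rot: [179.9, 0.1, 98.6]
force: [-0.5, 0.4, -2.8]
grip_width: 0.0674
grasp_force: 41.3
```

Request:
drive_tool(targets=[[0.5,0,0,0.003,0],[0.5,0,0,0.003,0],[0.5,0,0,0.002,0],[0.5,0,0,0,0]])

```text
time: 16.55
ee_pos: [0.5779, -0.1921, 0.1028]
ee_rot: [-180.0, -0.0, 98.6]
force: [-0.3, -0.0, -3.8]
grip_width: 0.0672
grasp_force: 41.3
```

Request:
drive_tool(targets=[[0.5,0,0,0.003,0],[0.5,0,0,0.003,0],[0.5,0,0,0,0]])

```text
time: 16.85
ee_pos: [0.5777, -0.192, 0.0964]
ee_rot: [-179.9, -0.0, 98.6]
force: [-0.4, 0.7, -3.1]
grip_width: 0.0671
grasp_force: 41.3
```

Request:
drive_tool(targets=[[0.5,0,0,0.002,0],[0.5,0,0,0,0]])

```text
time: 17.05
ee_pos: [0.578, -0.1921, 0.0948]
ee_rot: [-180.0, -0.0, 98.6]
force: [0.5, 0.3, -3.3]
grip_width: 0.0672
grasp_force: 41.3
```

Request:
drive_tool(targets=[[0.5,0,0,0.002,0],[0.5,0,0,0,0]])

```text
time: 17.25
ee_pos: [0.578, -0.1921, 0.0928]
ee_rot: [-180.0, -0.0, 98.6]
force: [-0.4, -0.1, -3.1]
grip_width: 0.0671
grasp_force: 41.3
```

Request:
drive_tool(targets=[[0.5,0,0,0.001,0],[0.5,0,0,0,0]])

```text
time: 17.45
ee_pos: [0.5782, -0.1922, 0.0927]
ee_rot: [-180.0, 0.0, 98.6]
force: [-2.0, 0.6, 1.4]
grip_width: 0.0674
grasp_force: 41.8
```

Request:
drive_tool(targets=[[0.5,0,0,0.001,0],[0.5,0,0,0,0]])

```text
time: 17.65
ee_pos: [0.5782, -0.1922, 0.0926]
ee_rot: [-180.0, -0.0, 98.6]
force: [-5.8, 1.3, 8.3]
grip_width: 0.0673
grasp_force: 42.4
```

Request:
drive_tool(targets=[[0.5,0,0,-0.001,0],[0.85,0,0,0,0],[0.9,0,0,0,0],[1,0,0,0,0],[1,0,0,0,0],[1,0,0,0,0]])

```text
time: 18.25
ee_pos: [0.5782, -0.1923, 0.0921]
ee_rot: [180.0, 0.0, 98.6]
force: [0.8, -0.7, -0.2]
grip_width: 0.0855
grasp_force: 0.0
```

Request:
drive_tool(targets=[[1,0,0,-0.01,0],[1,0,0,-0.03,0],[1,0,0,-0.05,0],[1,0,0,-0.05,0],[1,-0.03,0,-0.03,0],[1,-0.05,0,0,0],[1,-0.03,0,0,0],[1,0,0,0,0]])

```text
time: 19.05
ee_pos: [0.5944, -0.3046, 0.263]
ee_rot: [179.9, 0.1, 98.4]
force: [0.0, 0.8, 0.3]
grip_width: 0.0856
grasp_force: 0.0
```

```bash
python3 - <<'E'
from h import *
np.set_printoptions(precision=3,suppress=True)
o=r.get_obs();print(o['ee_pos'],o['ee_rot'],o['force'],o['grip_width'])
c,im=snap('wrist'); c2,s=snap('scene')
s=cv2.resize(s[180:330,220:420],(800,600))[:, :400*2]
cv2.imwrite('pics/end.png',np.hstack([cv2.resize(im,(400,300)),cv2.resize(s,(400,300))])[:,:,::-1])
E
```

```text
[ 0.594 -0.305  0.263] [179.95    0.1    98.373] [0.021 0.798 0.306] 0.08560646352800001
```

View pics/end.png

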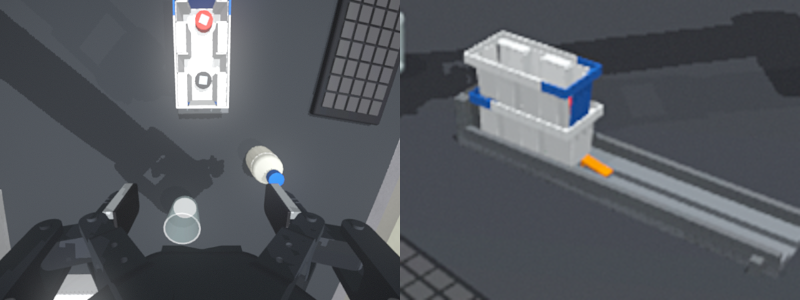

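The totes are stacked level with their blue ends opposite, and the catch stands up behind the lower one at (597,165). The bystanders are in their places and the gripper is clear.

```bash
python3 -c "
from h import *
print(r.job_done())"
```

```text
the job is handed in; nothing more can be done
None
```

The lower tote is home against the stop with the catch up behind it, the second tote is stacked level on top with its blue end over the plain end, and the job is handed in; no verdict came back.

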